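Latch the wide leak-test chamber

ROBOT

A 6-joint arm with a two-finger parallel gripper is mounted at the origin on the work surface. World frame = base frame: x ahead of the robot, y to its left, z up, the work surface at z = 0. Lengths are in m, angles in rad, forces in N, time in s.
With the tool pointing down it reaches from about 0.35 to 0.85 m from the base axis. Payload 8.1 kg.
Tool frame: the origin (TCP) lies at the very end of the fingers, on their centre line; the grasp point (between the pads) lies 19 mm behind it; z points along the fingers, y is the line along which they close (so a half turn about z gives the same grasp; the last joint's range is limited). The gripper opens to 85 mm and grips with 20 to 120 N. Pads are 22 mm wide; open, the fingers measure 114 mm over their backs; the gripper's body (76 mm by 85 mm) begins 54 mm behind the grasp point. The pads swing forward as they close: fully open they stand 13 mm farther back than shut.
Start: joints at [1.088, 0.13, 1.488, -0, 1.523, -0.085], TCP at [0.232, 0.553, 0.231] pointing down, gripper open.
Joint ranges: [-2.96, 2.96], [-0.89, 2.26], [0.02, 2.5], [-1.34, 4.48], [0, 2.73], [-2.66, 2.66]. Speed limits (rad/s): [2.39, 2.39, 2.79, 3.14, 3.14, 3.14].

INTERFACE

Orientations are given as a 3x3 rotation matrix whose columns are the frame's x, y, z axes.
In Python, from station import bot, grab_frame, order, silhouettes gives the robot as it stands.
- The arm moves only by the tool apply_moves, never from a script. Its argument "motion" is a list that holds one entry, the list of rows, each a list of 5 numbers: the shift along the tool's x, y, z in units of 30 mm (1.0 is 30 mm), then the turn about the tool's z in units of 6 degrees (1.0 is 6 degrees), then the finger opening in mm, from 0 to 85.4. A call has 1 to 8 rows; each row shifts and turns the commanded pose from where the row before left it, along the tool's axes as they then stand; what a row does not reach is not made up. A row lasts 1/10 s, in which the tool goes at most 50 mm and 8.59 degrees, less where a joint would pass 70% of its speed; a pose out of reach is approached as far as the arm can. A call is refused whole if a number of a shift passes 1 or a number of a turn 1, either way. A call with a gripper value outside its range is refused whole. The fingers move at their own pace and stop on an object; "grip_force" is the grip in N (left out, the last holds). Time passes only in rows, so rows that do not move let the fingers close. It gives the time, the measured TCP pose, the force, the opening and the grip force at its end, in the units of the state.
- bot.state(): the state, without advancing time (a new reading comes with each control period).
- grab_frame(name): name is "scene" or "top" or "wrist"; returns a dict with "frame" (400x640x3 uint8, blue, green, red), "fx", "fy", "cx", "cy" (pixels), "dist_coeffs" ([k1, k2, p1, p2, k3] as OpenCV has them; the pictures are not rectified), "rvec" (rotation vector, rad) and "tvec" (3), from world to camera coordinates, as OpenCV has them. Camera axes: x right, y down, z forward; pixel columns grow to the right and rows downward; lengths in m; the calibration is good to about 2 mm. A picture is of the moment at which its call begins. There is no depth.
- order.close_job(): hands the job in; it is judged then, once.
Trained networks look in a picture, given as the dict that the camera call returned (one of the last four; its "shot" number tells which), for a name from the list of things; names that differ only in an ending like _2 or _b are one class to them, and where a whole thing is asked for, a point or a joint stands for the part that bears it (a point fixed in the world has none). Each returns a list of dicts, best first, with "score" (0 to 1); they miss things now and then, are a little off and sometimes report something else, mostly with a low value. They report only what shows in the picture. A call takes as long as a camera call.
- silhouettes(picture, thing): "region" (400x640 bool, what is visible of it) and "xy" ([column, row] in pixels, amid what is visible of it).
The state is a dict: "t": time; "joint_positions": joint angles; "qvel": joint speeds; "joint_efforts": joint torques, N m; "position": TCP position; "eef_rot": TCP orientation; "ft_force": force on the tool from outside, world axes, zero at the start; "ft_torque": the same for the moment, N m; "width": finger opening in m; "grip_force": force on a finger pad.
Only numpy, scipy, OpenCV 4.12 (cv2) and the standard library are available. Lean on these libraries where they do the work, as an engineer would, in place of code of your own. Each camera call takes 0.05 s, during which the arm holds its last target. There are 200 camera calls.

TASK

Two leak-test chambers for coffee-machine boilers stand on the bench, both with their draw latch undone. Clamp the wide one (the one with the round pressure gauge on its top): swing its wire loop over so that the loop drops behind the keeper tooth on the end cap, then press the lever down over centre until it lies fully home and stays there. Leave the narrow chamber's lever standing open as it is.

Things in the scene. Friction and masses are not known exactly. Their poses are not given: they have to be found in the camera images.
- chamber: Wide chamber, 130 mm, flat round gauge on top (top at z 60 mm), fixed. Origin on the bench under the lever pivot; x from lever to keeper, z up. In its frame, mm: pivot x 0, z 105, between cheeks 38 wide, up to z 112. Keeper on the sprung end cap, 30 wide: tooth x 70 to 82, up to z 118; behind it a ledge at z 102 to x 102. Bar dropped on the ledge: centre x 86 to 92, z 105; latched: x 76, z 105.
- loop_bar (a point): Centre of the loop's cross bar: 6 mm wire, 54 mm long along chamber y. The loop is 110 mm long, hinged on the lever 34 mm from the lever's pivot. It starts upright, leaning 3 to 22 degrees back over the lever, the bar 30 mm or more above the lever's tip. 0.2 N at the bar moves it; it stays put until 28 degrees forward of upright, then falls forward onto the keeper by itself.
- lever (a joint): Wide chamber's lever, rad: 0 home (down on its stop), starts 1.14 to 1.30. Steel bar 98 mm long from the pivot, 24 wide, 8 thick, last 30 mm a pad 38 wide, 10 thick. It points to chamber -x, q - 0.38 rad above level (home: 22 degrees below). Stays where left. Loop hooked, a straight press down at chamber x -45 mm closes it (5 to 15 N; top there z 91 when home); past 0.17 it holds itself.
- narrow_lever (a joint): Lever of the narrow chamber (74 mm wide, no gauge, same latch, standing left or right of the wide one). Same meaning of the value, starts 1.14 to 1.30; it is to stay raised.

How it is judged:
By the outcome, as a careful person would: the job done as asked, in the order asked, and still so for the second after the job is handed in, with the robot touching nothing.
It also fails if it takes over 38 s, if anything falls off the work surface, if the arm or the gripper's body presses on something with over 40 N, if the wrist force passes 120 N, or if a joint passes its speed limit or range.

## Working session

There is one attempt and no reset: what is moved stays moved. The work goes in short steps, Python scripts to look and compute and a tool call to move; the robot and the scene stay as the last step left them, time stands still between calls to the robot, and variables do not carry over. Pictures are saved under pics/ and viewed, at most 10 in all, crops included, and the job is handed in when it is done.

Besides the shell and the picture viewer there is one more tool, called after "Request:" by a JSON object that holds its "op" and its "data". apply_moves: Moves the arm, as the interface text tells. Its arguments: {"type":"object","properties":{"motion":{"type":"array","items":{"type":"array","items":{"type":"array","items":{"type":"number"}}}},"grip_force":{"type":"number"}},"required":["motion"]}

```bash
ls; mkdir -p pics; cat > h.py <<'E'
import numpy as np, cv2
from station import bot, grab_frame, order, silhouettes
def P(f): 
    K=np.array([[f["fx"],0,f["cx"]],[0,f["fy"],f["cy"]],[0,0,1]]);R=cv2.Rodrigues(np.array(f["rvec"],float))[0]
    return K,np.array(f["dist_coeffs"],float),R,np.array(f["tvec"],float).ravel()
def ray(f,uv):
    K,d,R,t=P(f); n=cv2.undistortPoints(np.array([[uv]],float),K,d)[0,0]
    v=R.T@np.array([n[0],n[1],1]); return -R.T@t, v/np.linalg.norm(v)
def onz(f,uv,z):
    c,v=ray(f,uv); return c+v*(z-c[2])/v[2]
def proj(f,X):
    K,d,R,t=P(f); return cv2.projectPoints(np.array(X,float).reshape(-1,3),R,t,K,d)[0][:,0]
def tri(L):
    A=0;b=0
    for f,uv in L:
        c,v=ray(f,uv);M=np.eye(3)-np.outer(v,v);A=A+M;b=b+M@c
    return np.linalg.solve(A,b)
E
python3 - <<'E'
from h import *
for n in("scene","top"):
    f=grab_frame(n); cv2.imwrite(f"pics/{n}0.png",f["frame"])
    for th in("chamber","loop_bar","lever","narrow_lever"):
        for r in silhouettes(f,th)[:3]:
            ys,xs=np.nonzero(r["region"]); print(n,th,round(r["score"],2),r["xy"],xs.min(),xs.max(),ys.min(),ys.max())
    c,v=ray(f,(320,200));print(c,v)
print(bot.state()["position"],bot.state()["eef_rot"],bot.state()["t"])
E
```

```text
pics
scene chamber 0.55 [242.3, 181.5] 171 308 66 251
scene loop_bar 0.93 [232.8, 90.7] 230 261 66 124
scene lever 0.58 [246.8, 111.4] 230 263 66 145
scene narrow_lever 0.67 [404.8, 211.5] 383 439 167 252
[0.96670331 0.34451131 0.74728297] [-0.47508542 -0.40976926 -0.77870598]
top chamber 0.56 [424.4, 197.9] 368 479 123 272
top loop_bar 0.72 [461.2, 201.9] 427 481 193 210
top lever 0.82 [450.2, 207.6] 425 479 190 223
top narrow_lever 0.83 [245.6, 210.5] 218 262 195 229
top narrow_lever 0.17 [422.7, 196.4] 367 481 122 273
[0.4395473  0.00754044 0.92133003] [ 0.15006934  0.01784861 -0.98851435]
[0.23241995 0.55314664 0.23128099] [[-9.21907945e-01  3.87409010e-01 -6.49675005e-06]
 [ 3.87409010e-01  9.21907944e-01 -4.04502933e-05]
 [-9.68140257e-06 -3.98083462e-05 -9.99999999e-01]] 0.5
```

```bash
python3 - <<'E'
import cv2,numpy as np
a=cv2.resize(cv2.imread("pics/scene0.png")[40:290,130:480],None,fx=2.28,fy=2.28)[:570]
cv2.imwrite("pics/s1.png",a)
b=cv2.resize(cv2.imread("pics/top0.png")[100:300,190:510],None,fx=2.5,fy=2.5)
cv2.imwrite("pics/t1.png",b)
E
```

```text
(no output)
```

View pics/s1.png

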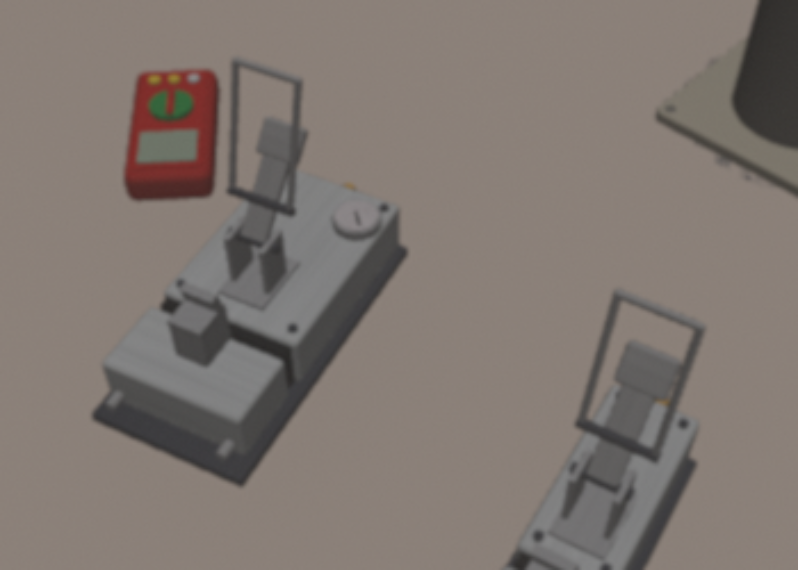

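View pics/t1.png

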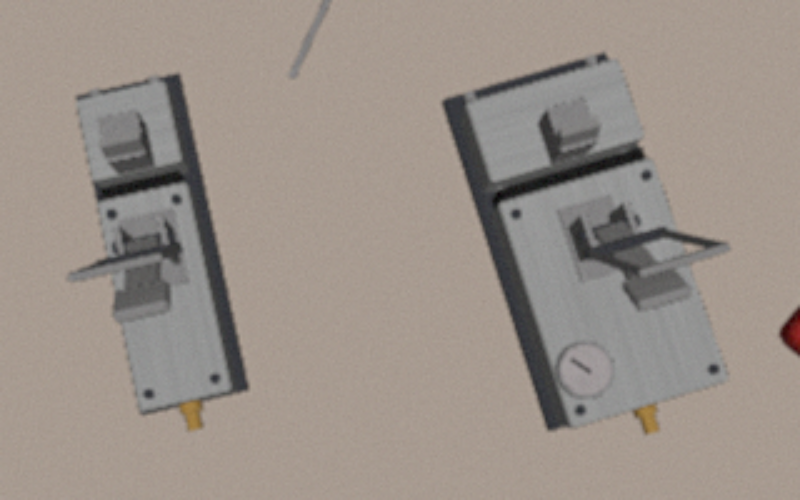

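The scene view shows the wide chamber with its gauge at crop (355,218), the loop bar at (235,62)-(300,80) and the keeper at (200,320). The top view shows it on the right, with the bar at about (640,270)-(728,246) and the gauge at (585,370). Next I triangulate the loop corners.

```bash
python3 - <<'E'
from h import *
s=grab_frame("scene");t=grab_frame("top")
S=lambda x,y:(x/2.28+130,y/2.28+40)
T=lambda x,y:(x/2.5+190,y/2.5+100)
pts={"barL":(S(235,62),T(728,246)),"barR":(S(300,80),T(640,270)),"hL":(S(231,192),T(660,232)),"hR":(S(293,212),T(590,250))}
for k,(a,b) in pts.items():
    X=tri([(s,a),(t,b)]);print(k,X.round(4),(proj(s,X)-a).round(1),(proj(t,X)-b).round(1))
# body top at z60 edges in top view
for n,p in dict(screwTL=(516,214),screwTR=(646,175),screwBR=(713,369),screwBL=(580,410),gauge=(585,368)).items(): print(n,onz(t,T(*p),.06).round(4))
for n,p in dict(screwBR=(384,208),screwL=(180,283),screwF=(293,328)).items(): print('s',n,onz(s,S(*p),.06).round(4))
for n,p in dict(a=(540,112),b=(582,98),c=(597,128),d=(553,145)).items(): print(n,onz(t,T(*p),.118).round(4))
for n,p in dict(a=(170,318),b=(192,300),c=(228,318),d=(205,335)).items(): print('s',n,onz(s,S(*p),.118).round(4))
E
```

```text
barL [ 0.5428 -0.2291  0.2383] [[-0.8 -0.3]] [[-0.8  0.6]]
barR [ 0.5279 -0.173   0.2425] [[-0.6 -0.2]] [[-0.6  0.4]]
hL [ 0.5705 -0.2191  0.1318] [[-0.1 -0. ]] [[-0.  0.]]
hR [ 0.5557 -0.1653  0.1354] [[-1.5 -0.4]] [[-1.2  0.9]]
screwTL [ 0.5977 -0.1273  0.06  ]
screwTR [ 0.6282 -0.231   0.06  ]
screwBR [ 0.4751 -0.2754  0.06  ]
screwBL [ 0.4447 -0.1717  0.06  ]
gauge [ 0.4767 -0.1768  0.06  ]
s screwBR [ 0.4446 -0.1699  0.06  ]
s screwL [ 0.6277 -0.2312  0.06  ]
s screwF [ 0.597  -0.1259  0.06  ]
a [ 0.664  -0.1384  0.118 ]
b [ 0.6745 -0.17    0.118 ]
c [ 0.6514 -0.1803  0.118 ]
d [ 0.6388 -0.1472  0.118 ]
s a [ 0.6844 -0.1604  0.118 ]
s b [ 0.6614 -0.1624  0.118 ]
s c [ 0.6547 -0.1288  0.118 ]
s d [ 0.6774 -0.1285  0.118 ]
```

The loop corners and screws agree. That puts the chamber yaw at about 16°, the pivot near (0.584,-0.186) and the bar at z 0.24. I'll raise the tool and turn it, with the fingers closing.

Request:
{"op": "apply_moves", "data": {"motion": [[[0,0,-1,1,0],[0,0,-1,1,0],[0,0,-1,1,0],[0,0,0,1,0],[0,0,0,1,0],[0,0,0,1,0],[0,0,0,1,0],[0,0,0,1,0]]]}}

```text
t: 1.4
position: [0.2324, 0.5532, 0.3213]
eef_rot: [[-0.325, 0.946, 0.0], [0.946, 0.325, 0.0], [0.0, 0.0, -1.0]]
ft_force: [-0.3, -0.8, -0.3]
width: -0.0004
grip_force: 0.0
```

```bash
cat >> h.py <<'E'
YAW=np.deg2rad(16);PIV=np.array([.5835,-.1862,0])
RC=np.array([[np.cos(YAW),-np.sin(YAW),0],[np.sin(YAW),np.cos(YAW),0],[0,0,1]])
W=lambda p:PIV+RC@np.array(p)/1000
def to(p):
    s=bot.state();R=np.array(s["eef_rot"]);d=R.T@(W(p)-s["position"])/.03
    cp=RC.T@(np.array(s["position"])-PIV)*1000
    print("t",s["t"],"chamber",cp.round(1),"F",np.round(s["ft_force"],1),"units",d.round(2),"xt ang",np.degrees(np.arctan2(R[1,0],R[0,0])).round(1),"w",s["width"],"j",np.round(s["joint_positions"],2))
E
python3 -c "
from h import *
to([-100,0,320])
f=grab_frame('top');print(onz(f,silhouettes(f,'narrow_lever')[0]['xy'],.15))"
```

```text
t 1.4 chamber [-133.7  807.5  321.3] F [-0.3 -0.8 -0.3] units [-26.94  -0.27   0.04] xt ang 109.0 w -0.0003553102795898278 j [1.09 0.11 1.35 0.   1.68 0.76]
[0.53897102 0.15207664 0.15      ]
```

Request:
{"op": "apply_moves", "data": {"motion": [[[-1,0,0,0,0],[-1,0,0,0,0],[-1,0,0,0,0],[-1,0,0,0,0],[-1,0,0,0,0],[-1,0,0,0,0],[-1,0,0,0,0],[-1,0,0,0,0]]]}}

```text
t: 2.3
position: [0.3116, 0.3254, 0.3215]
eef_rot: [[-0.333, 0.943, 0.0], [0.943, 0.333, 0.0], [0.0, 0.001, -1.0]]
ft_force: [0.5, -0.0, -0.3]
width: 0.0001
grip_force: 0.0
```

Request:
{"op": "apply_moves", "data": {"motion": [[[-1,0,0,0,0],[-1,0,0,0,0],[-1,0,0,0,0],[-1,0,0,0,0],[-1,0,0,0,0],[-1,0,0,0,0],[-1,0,0,0,0],[-1,0,0,0,0]]]}}

```text
t: 3.1
position: [0.3906, 0.0987, 0.3216]
eef_rot: [[-0.332, 0.943, 0.001], [0.943, 0.332, 0.0], [-0.0, 0.001, -1.0]]
ft_force: [0.7, 1.0, -0.3]
width: 0.0001
grip_force: 0.0
```

Request:
{"op": "apply_moves", "data": {"motion": [[[-1,0,0,0,0],[-1,0,0,0,0],[-1,0,0,0,0],[-1,0,0,0,0],[-1,0,0,0,0],[-1,0,0,0,0],[-1,0,0,0,0],[0,0,0,0.5,0]]]}}

```text
t: 3.9
position: [0.4598, -0.1013, 0.3209]
eef_rot: [[-0.279, 0.96, -0.0], [0.96, 0.279, -0.001], [-0.001, -0.001, -1.0]]
ft_force: [-0.7, -0.0, -0.7]
width: -0.0001
grip_force: 0.0
```

```bash
python3 -c "
from h import *
to([-100,0,215])"
```

```text
t 3.9 chamber [-95.5 115.7 320.9] F [-0.7 -0.  -0.7] units [-3.85 -0.16  3.53] xt ang 106.2 w -0.00013411949882089432 j [-0.33 -0.24  1.69 -0.    1.7  -0.61]
```

Request:
{"op": "apply_moves", "data": {"motion": [[[-1,-0.3,0,0,0],[-1,-0.2,0,0,0],[-1,0,0,0,0],[-0.85,0,0,0,0],[0,0,1,0,0],[0,0,1,0,0],[0,0,1,0,0],[0,0,0.5,0,0]]]}}

```text
t: 4.7
position: [0.476, -0.2129, 0.2133]
eef_rot: [[-0.282, 0.96, -0.003], [0.96, 0.282, 0.002], [0.003, -0.003, -1.0]]
ft_force: [0.1, -0.9, 0.1]
width: -0.0004
grip_force: 0.0
```

```bash
python3 -c "
from h import *
to([-100,0,215])
ims=[]
for n in ('scene','top'):
    f=grab_frame(n)
    r=silhouettes(f,'loop_bar');print(n,r and r[0]['xy'],proj(f,[W([-50,0,240]),W([76,0,118]),W([0,0,105])]).round(0).tolist())
    im=f['frame'].copy()
    for p in [(-50,0,240),(0,0,105)]+[(x,y,118) for x in(70,82) for y in(-15,15)]: cv2.circle(im,tuple(int(v) for v in proj(f,W(p))[0].round()),1,(0,0,255),-1)
    c=proj(f,W([0,0,130]))[0].astype(int);im=im[max(0,c[1]-95):c[1]+95,c[0]-85:c[0]+85];ims.append(cv2.resize(im[:180],None,fx=2.3,fy=2.3))
h=min(i.shape[0] for i in ims)
cv2.imwrite('pics/b.png',np.hstack([i[:h] for i in ims]))"
```

```text
t 4.7 chamber [-110.7    4.   213.3] F [ 0.1 -0.9  0.1] units [-0.13  0.36 -0.06] xt ang 106.4 w -0.00037797428161262785 j [-0.52 -0.07  1.73  0.    1.49 -0.8 ]
scene [257.5, 90.3] [[247.0, 71.0], [215.0, 169.0], [239.0, 147.0]]
top [451.7, 205.0] [[462.0, 204.0], [421.0, 149.0], [432.0, 188.0]]
```

View pics/b.png

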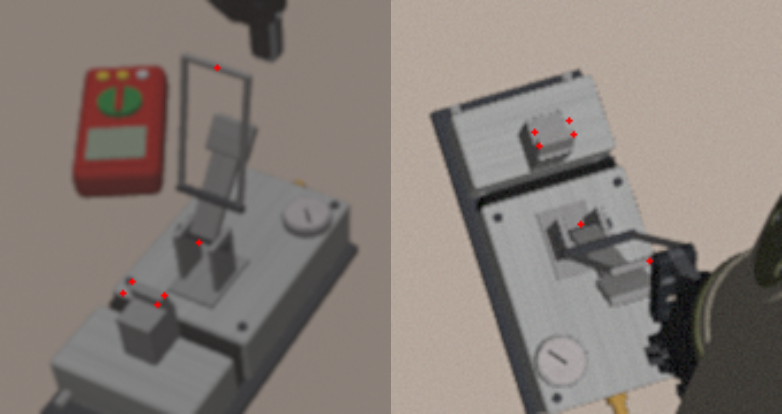

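The overlay fits: the bar, pivot and keeper tooth all land within a few mm. The fingers are behind the bar, so I push it forward.

Request:
{"op": "apply_moves", "data": {"motion": [[[-0.13,0.5,0,0,0],[0,0.5,0,0,0],[0,0.4,0,0,0],[0,0.4,0,0,0],[0,0.4,0,0,0],[0,0.4,0,0,0],[0,0.4,0,0,0],[0,0.4,0,0,0]]]}}

```text
t: 5.7
position: [0.5772, -0.1885, 0.2161]
eef_rot: [[-0.279, 0.96, -0.0], [0.96, 0.279, 0.0], [0.0, -0.0, -1.0]]
ft_force: [-0.7, -0.2, -0.0]
width: 0.0002
grip_force: 0.1
```

Request:
{"op": "apply_moves", "data": {"motion": [[[0,0.4,0,0,0],[0,0.4,0,0,0],[0,0,0,0,0],[0,0,0,0,0]]]}}

```text
t: 6.1
position: [0.5994, -0.182, 0.216]
eef_rot: [[-0.28, 0.96, -0.001], [0.96, 0.28, 0.0], [0.0, -0.001, -1.0]]
ft_force: [-0.9, -0.5, 0.7]
width: -0.0005
grip_force: 0.0
```

```bash
cat > look.py <<'E'
from h import *
import sys
to([-100,0,260])
ims=[]
for n in ('scene','top'):
    f=grab_frame(n)
    r=silhouettes(f,'loop_bar');print(n,r and r[0]['xy'],proj(f,[W([31,0,230]),W([89,0,105])]).round(0).tolist())
    c=proj(f,W([0,0,130]))[0].astype(int);im=f['frame'][max(0,c[1]-95):c[1]+85,c[0]-85:c[0]+85];ims.append(cv2.resize(im,None,fx=2.3,fy=2.3))
h=min(i.shape[0] for i in ims)
cv2.imwrite(sys.argv[1],np.hstack([i[:h] for i in ims]))
E
python3 look.py pics/c.png
```

```text
t 6.1 chamber [ 16.5  -0.3 216. ] F [-0.9 -0.5  0.7] units [ 0.03 -3.88 -1.46] xt ang 106.2 w -0.0004925682787973153 j [-0.38  0.21  1.43 -0.    1.5  -0.66]
scene [224.3, 125.0] [[221.0, 104.0], [212.0, 179.0]]
top [418.6, 154.7] [[444.0, 156.0], [417.0, 144.0]]
```

View pics/c.png

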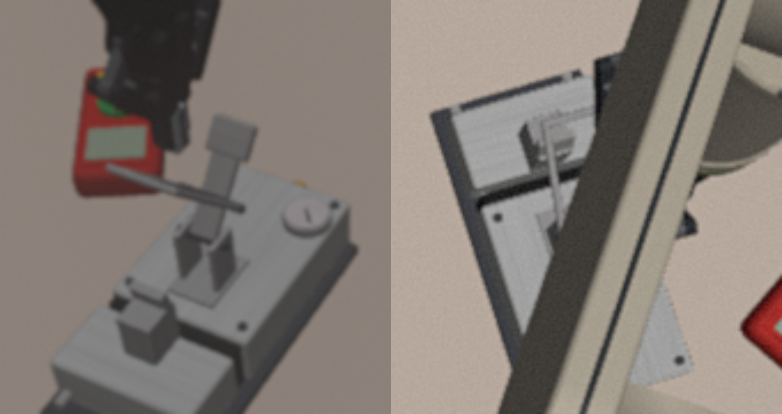

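The scene picture caught the loop falling. In the top view, 0.1 s later, the bar is already at the keeper. I retreat up and back, then check.

Request:
{"op": "apply_moves", "data": {"motion": [[[0,0,-0.5,0,0],[0,-0.5,-0.7,0,0],[0,-0.8,0,0,0],[0,-0.8,0,0,0],[0,0,0,0,0]]]}}

```text
t: 6.8
position: [0.5373, -0.2007, 0.2542]
eef_rot: [[-0.278, 0.961, 0.001], [0.961, 0.278, -0.001], [-0.001, 0.001, -1.0]]
ft_force: [0.0, 0.2, -0.1]
width: 0.0
grip_force: 0.0
```

```bash
python3 look.py pics/d.png
```

```text
t 6.8 chamber [-48.4  -1.3 254.2] F [ 0.   0.2 -0.1] units [ 0.04 -1.72 -0.19] xt ang 106.1 w 2.4203197887317872e-05 j [-0.45  0.05  1.53 -0.    1.56 -0.73]
scene [234.3, 167.9] [[221.0, 104.0], [212.0, 179.0]]
top [413.1, 171.5] [[444.0, 156.0], [417.0, 144.0]]
```

View pics/d.png

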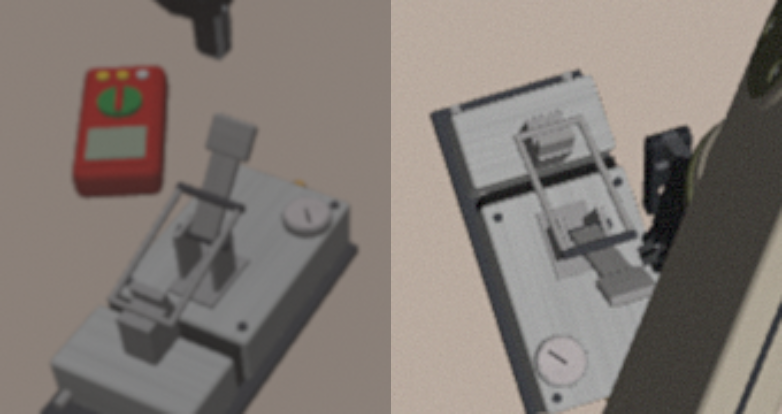

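The loop is hooked behind the tooth: the bar is at crop (517,135)-(583,115) in the top view. Pressing the lever next.

Request:
{"op": "apply_moves", "data": {"motion": [[[0,0.05,1,0,0],[0,0,0.8,0,0],[0,0,0.4,0,0],[0,0,0.4,0,0],[0,0,0.4,0,0],[0,0,0.4,0,0],[0,0,0.4,0,0]]]}}

```text
t: 7.7
position: [0.5409, -0.1995, 0.1383]
eef_rot: [[-0.279, 0.96, 0.001], [0.96, 0.279, -0.001], [-0.001, 0.001, -1.0]]
ft_force: [-0.0, -0.3, 1.3]
width: 0.0001
grip_force: 0.7
```

Request:
{"op": "apply_moves", "data": {"motion": [[[0,0,0.3,0,0],[0,0,0.3,0,0],[0,0,0.3,0,0],[0,0,0,0,0]]]}}

```text
t: 8.1
position: [0.5397, -0.1991, 0.1099]
eef_rot: [[-0.279, 0.96, -0.001], [0.96, 0.279, 0.001], [0.001, -0.001, -1.0]]
ft_force: [-0.6, 0.3, -0.1]
width: -0.0001
grip_force: 0.0
```

```bash
python3 -c "
from h import *
to([-46,0,97])"
```

```text
t 8.1 chamber [-45.7  -0.3 109.9] F [-0.6  0.3 -0.1] units [ 0.01 -0.01  0.43] xt ang 106.2 w -7.996412853279848e-05 j [-0.44  0.16  1.69 -0.    1.3  -0.73]
```

Request:
{"op": "apply_moves", "data": {"motion": [[[0,0,0.2,0,0],[0,0,0.2,0,0]]]}}

```text
t: 8.3
position: [0.5406, -0.1994, 0.0994]
eef_rot: [[-0.279, 0.96, 0.001], [0.96, 0.279, -0.0], [-0.001, 0.001, -1.0]]
ft_force: [0.4, 0.4, 1.3]
width: 0.0
grip_force: 0.7
```

```bash
python3 look.py pics/e.png
```

```text
t 8.3 chamber [-44.9  -0.9  99.4] F [0.4 0.4 1.3] units [ 0.03 -1.83 -5.35] xt ang 106.2 w 9.718000774520975e-06 j [-0.44  0.17  1.7   0.    1.28 -0.73]
scene [216.3, 153.8] [[221.0, 104.0], [212.0, 179.0]]
top [410.7, 167.1] [[444.0, 156.0], [417.0, 144.0]]
```

View pics/e.png

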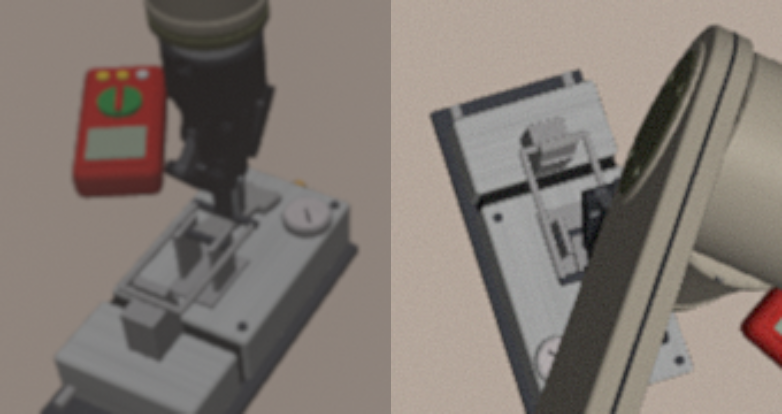

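Request:
{"op": "apply_moves", "data": {"motion": [[[0,0,0.1,0,0],[0,0,0.1,0,0],[0,0,0.1,0,0],[0,0,0,0,0]]]}}

```text
t: 8.9
position: [0.5415, -0.1995, 0.0946]
eef_rot: [[-0.279, 0.96, 0.002], [0.96, 0.279, -0.001], [-0.002, 0.002, -1.0]]
ft_force: [-13.7, 6.5, 30.1]
width: -0.0002
grip_force: 15.7
```

It hit the stop at z 0.095, as expected for home. Retreating to check.

Request:
{"op": "apply_moves", "data": {"motion": [[[0,0,-0.5,0,0],[0,0,-1,0,0],[0,-0.5,-1,0,0],[0,-1,-1,0,0],[0,-1,-1,0,0],[0,-1,0,0,0],[0,-1,0,0,0],[0,0,0,0,0]]]}}

```text
t: 9.7
position: [0.4085, -0.2379, 0.2258]
eef_rot: [[-0.277, 0.961, 0.0], [0.961, 0.277, -0.001], [-0.001, -0.0, -1.0]]
ft_force: [0.6, -0.4, -0.6]
width: 0.0002
grip_force: 0.0
```

```bash
python3 look.py pics/f.png
```

```text
t 9.7 chamber [-182.5   -1.5  225.8] F [ 0.6 -0.4 -0.6] units [ 0.04  2.75 -1.14] xt ang 106.1 w 0.0001765542939395565 j [-0.64 -0.22  1.84 -0.    1.52 -0.92]
scene [224.9, 175.0] [[221.0, 104.0], [212.0, 179.0]]
top [412.9, 177.5] [[444.0, 156.0], [417.0, 144.0]]
```

View pics/f.png

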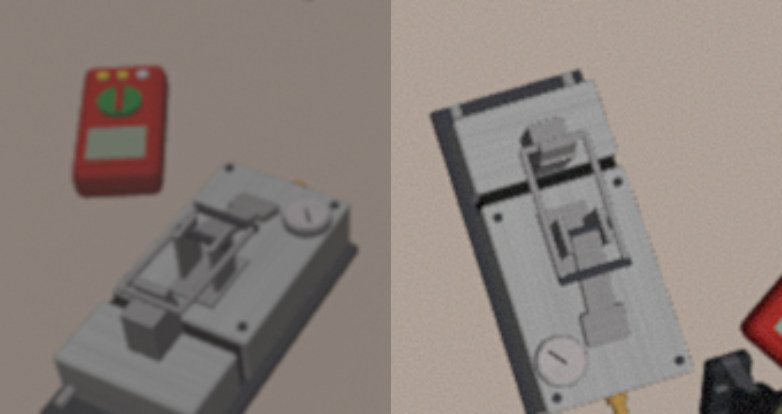

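```bash
python3 -c "
from h import *
ims=[]
for n in ('scene','top'):
    f=grab_frame(n);im=cv2.resize(f['frame'],None,fx=5,fy=5,interpolation=3)
    for z,col in ((105,(0,0,255)),(121,(255,0,0))):
        for y in(-27,27):
            p=proj(f,W([76,y,z]))[0]*5+2; cv2.circle(im,tuple(int(v) for v in p),3,col,-1)
    c=(proj(f,W([60,0,110]))[0]*5).astype(int); ims.append(im[c[1]-200:c[1]+200,c[0]-195:c[0]+195])
cv2.imwrite('pics/g.png',np.hstack(ims))"
```

```text
(no output)
```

View pics/g.png

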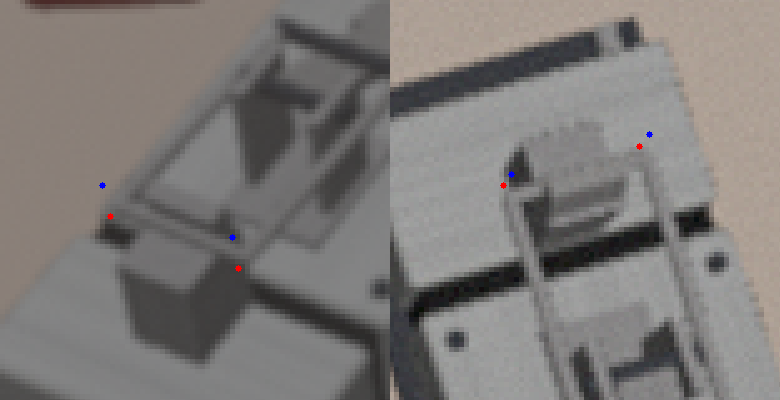

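The bar sits at the latched height (red marks) on the far side of the tooth, and the cap has been drawn in. The lever is down on its stop.

```bash
python3 -c "
from h import *
print(order.close_job())"
```

```text
the job is handed in; nothing more can be done
None
```

The wide chamber is clamped: its loop is hooked behind the keeper tooth and the lever is home, staying down after the arm let go. The narrow chamber wasn't touched, and I handed the job in at about 10 s of robot time.

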